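# Clamp a vial with a butterfly knob

### The job

Stand the amber vial upright in the bench clamp, between the sliding pad and the vee stop, and then turn the orange butterfly knob clockwise until you feel the pad take hold of the vial: snug, but never so hard that the glass would crack. Let go of the knob with only a little finger travel so that you do not push against the white guard panel beside it, and leave the glassware, bottle and timer around alone.

Things in the scene. Friction and masses are not known exactly. Their poses are not given: they have to be found in the camera images.
- vial: Loose amber glass vial, white cap, 42 mm diameter, 87 mm tall, about 0.07 kg; origin at the centre of its underside, z up. Straight wall up to about 60 mm: grip it about 56 mm above its bottom, so that the fingers stay above pad and vee (tops 28 mm above the vial's seat). A pinch of 10 to 18 N by the pad is a proper hold; under 5 N it is loose, above 25 N it cracks.
- clamp: Fixed bench clamp: aluminium base plate 90 x 230 x 8 mm (local x, y, z), blue cam housing 44 x 56 mm, top 45 mm above the worktop, at local y -60 mm. Origin under its centre. Clamping goes along local +y: housing and knob at -y, then pad, vial seat, and the vee stop at +y. Its yaw varies. Behind the vial, two tall shakers fill the worktop beyond x = 0.60 m wherever y is above -0.08 m.
- nest (a point): Seat of the vial: the centre of its underside belongs here, on the base plate (8 mm above the worktop, local y +45 mm). As found, at least 1.7 mm of room to pad and to vee along local y; free along local x, so hold the vial across local x.
- pad: Sliding pad with rubber face 34 mm wide, 26 mm tall, driven towards local +y by the knob, 7 mm per radian. Origin at the lower edge of its front face, 1.5 mm above the base plate. With the knob at 0 its face is 23.45 mm from the nest centre. It pushes the vial against the vee stop.
- wing (a joint): Knob angle, rad, growing clockwise from above (tightening); -0.3 to 1.9, starts near 0, wings along the clamp's local x. Friction (0.185 N m or less) resists free turning and holds it. Compare with the moment felt while it turns free: pinching adds 0.007 N m per N (0.1 N m is 15 N). The pinch begins between 0.55 and 1.15 rad, is too hard 0.2 to 0.4 rad later; turning back eases it.
- wing_grip (a point): On the knob's vertical axis at the height to grip, 72 mm above the worktop, 27 mm above the housing: middle of the flat orange wings, 8 mm thick, 48 mm tip to tip, reaching 13 mm above and below. Turns with the knob, local x along the wings. Grip it firmly (about 40 N) across the thickness, centred on the axis; off-centre fingers bind and slip.
- guard: Fixed white guard panel on the clamp, at local +x of the knob: inner face 34 mm from the knob's axis (10 mm from the passing wing tips), 84 mm long, 5 mm thick, top 88 mm above the worktop. Origin as the clamp's. Never push it with over 6 N. After tightening, wide-opening fingers would hit it: open only 4 to 8 mm a side, then go straight up.
- erlenmeyer_100: Bystander: conical flask with yellow content, 63 mm diameter, 105 mm tall; origin under its centre. Leave alone.
- beaker: Bystander: 100 ml glass beaker, 54 mm diameter, 70 mm tall; origin under its centre. Leave alone.
- timer_b: Bystander: white timer, 66 x 62 x 19 mm; origin under its centre. Leave alone.
- bottle_w: Bystander: white bottle, 52 mm diameter, 114 mm tall; origin under its centre. Leave alone.
- vee_mean (a point): Mean place of the vee stop (steel, 36 mm wide, two 25 degree rubber faces), at its inner corner on the base plate, local y +71.75 mm. The real stop is bolted up to 1.8 mm nearer or farther along local y, differently each time and not measured, so the knob angle at which the vial is pinched cannot be computed; it must be felt.
There are look-alikes about, which are no part of the job. What is meant by the vial is not purple, red or turquoise, and is the smaller of those in its own colour.

How it is judged:
On the way, in this order (a step that is already met when the one before it is completed fails the run):
1. the vial stands upright in the nest, let go, and not yet pinched (horizontal distance between vial and nest below 0.008 m and height (world z) of vial below 0.011 m and angle between vial's own z axis and vertical below 0.08 rad and contact force between the fingers and vial below 0.1 N and contact force between pad and vial below 3 N), for 0.2 s.
2. the knob has been turned clockwise until the pad pinches the vial with more than 5 N (value of joint wing above 0.45 rad and contact force between pad and vial above 5 N), for 0.2 s.
At the end, for the whole second after the job is handed in: The vial stands upright (within 0.08 rad) on the clamp's base plate within 10 mm of the nest, at rest, pinched by the pad with 5 to 25 N through the turned knob, and nothing is held (all of step 2 and contact force between pad and vial below 25 N and horizontal distance between vial and nest below 0.01 m and height (world z) of vial below 0.012 m and angle between vial's own z axis and vertical below 0.08 rad and linear speed of vial below 0.01 m/s); the robot touches nothing.
It fails at once if the pad pinches the vial with more than 25 N (the glass cracks) (contact force between pad and vial above 25 N).
It fails at once if the guard panel is pushed with more than 6 N (contact force between anything else and guard above 6 N).
It fails at once if a bystander is shifted by more than 15 mm (distance of any of erlenmeyer_100, beaker, timer_b, bottle_w from where it was at the start of the episode above 0.015 m).
It also fails if it takes over 70 s, if anything falls off the work surface, if the arm or the gripper's body presses on something with over 40 N, if the wrist force passes 120 N, or if a joint passes its speed limit or range.

### The arm

A 6-joint arm with a two-finger parallel gripper is mounted at the origin on a cart in front of the work surface, level with it; the furniture and walls round the work are solid. World frame = base frame: x ahead of the robot, y to its left, z up, the work surface at z = 0. Lengths are in m, angles in rad, forces in N, time in s.
With the tool pointing down it reaches from about 0.35 to 0.85 m from the base axis. Payload 8.1 kg.
Tool frame: the origin (TCP) lies midway between the tips of the shut fingers; the grasp point (between the pads) lies hold_point_z behind it (hold_point_z is the distance from the TCP to the grasp point, in m); z points along the fingers, y is the direction in which the jaws open and shut (so a half turn about z gives the same grasp; the last joint's range is limited). The gripper opens to 93 mm and grips with 3 to 60 N. Pads are 15 mm wide; open, the fingers measure 128 mm over their backs; the gripper's body (75 mm by 188 mm) begins 65 mm behind the grasp point.
Start: joints at [-1.284, 0.13, 1.488, -0, 1.523, -0.085], TCP at [0.218, -0.559, 0.219] pointing down, gripper open.
Joint ranges: [-2.96, 2.96], [-0.89, 2.26], [0.02, 2.5], [-1.34, 4.48], [0, 2.73], [-2.66, 2.66]. Speed limits (rad/s): [2.39, 2.39, 2.79, 3.14, 3.14, 3.14].

### API

Orientations are given as a unit quaternion [w, x, y, z].
In Python, from plant import * gives the robot as it stands. The module is installed in compiled form; this text tells all that it offers.
- The arm moves only by the tool step_arm, never from a script. Its argument "deltas" is a list of rows, each a list of 3 entries, a list of its own where there are three numbers: the opening, from -1 (shut) to 1 (fully open), then the shift along the tool's x, y, z in units of 30 mm (1.0 is 30 mm), then the turn, a rotation vector about the tool's x, y, z in units of 5 degrees (1.0 is 5 degrees). In form: [[gripper, [dx, dy, dz], [rx, ry, rz]], ...]. A call has exactly 8 rows; each row is the pose to reach, as a shift and turn from the pose measured when the call began, along the tool's axes at that moment; what a row does not reach only later rows make up. A row lasts 1/10 s, in which the tool goes at most 50 mm and 8.59 degrees, less where a joint would pass 70% of its speed; a pose out of reach is approached as far as the arm can. A call with a gripper value outside its range is refused whole. The fingers move at their own pace and stop on an object; "newtons" is the grip in N (left out, the last holds). Time passes only in rows, so rows that repeat a pose let the fingers close, or fill a call up. It gives the time, the measured TCP pose, the force and the opening at its end, in the units of the state.
- observe(): the state, without advancing time (a new reading comes with each control period).
- capture(name): name is "scene" or "top" or "wrist"; returns the picture (400x640x3 uint8, blue, green, red); there is no depth.
- get_calibration(name): a dict with "fx", "fy", "cx", "cy" (pixels), "rvec" (rotation vector, rad) and "tvec" (3), from world to camera coordinates, as OpenCV has them; the wrist camera has in their place "mount" (4x4, takes a point from camera to tool coordinates, whose origin is the TCP and whose axes are the flange's). Camera axes: x right, y down, z forward; pixel columns grow to the right and rows downward; lengths in m; the calibration is good to about 2 mm. A picture is of the moment at which its call begins: read the wrist's pose just before it. get_calibration takes no time and is no camera call.
- sign_off(): hands the job in, once; it reports no verdict.
The state is a dict: "time_s": time; "joint_positions": joint angles; "joint_velocities": joint speeds; "joint_efforts": joint torques, N m; "eef_pos": TCP position; "tool_rot": TCP orientation; "ft_force": force on the tool from outside, world axes, zero at the start; "moment": the same for the moment, N m; "grip_width": finger opening in m.
Only numpy, scipy, OpenCV 4.12 (cv2) and the standard library are available. Lean on these libraries where they do the work, as an engineer would, in place of code of your own. Each camera call takes 0.05 s, during which the arm holds its last target. There are 200 camera calls.

## Working session

There is one attempt and no reset: what is moved stays moved. The work goes in short steps, Python scripts to look and compute and a tool call to move; the robot and the scene stay as the last step left them, time stands still between calls to the robot, and variables do not carry over. Pictures are saved under pics/ and viewed, about 8 in all and at most 12, crops included, and the job is handed in when it is done.

Besides the shell and the picture viewer there is one more tool, called as a command line: name --argument value ..., lists and objects as JSON in quotes. step_arm: Moves the arm, as the interface text tells. Its arguments: {"type":"object","properties":{"deltas":{"type":"array"},"newtons":{"type":"number"}},"required":["deltas"]}

```bash
mkdir -p pics; ls
python3 - <<'E'
from plant import *
import cv2
for n in("scene","top"):
    cv2.imwrite(f"pics/{n}0.png",capture(n)); print(n,get_calibration(n))
print(get_calibration("wrist")); print(observe())
try: print(hold_point_z)
except Exception as e: print(e)
E
```

```text
pics
scene {'fx': 445.5430422467606, 'fy': 445.5430422467606, 'cx': 321.65472454062683, 'cy': 202.4553049405983, 'rvec': array([ 0.6519757 , -2.64825506,  1.1264813 ]), 'tvec': array([0.49473244, 0.27677774, 1.29213974])}
top {'fx': 377.1982610449583, 'fy': 377.1982610449583, 'cx': 316.3347015027902, 'cy': 202.3937357713138, 'rvec': array([ 2.14075409, -2.17886106,  0.12713692]), 'tvec': array([-0.05018389,  0.58668271,  1.11956723])}
{'fx': 297.2502200458451, 'fy': 297.2502200458451, 'cx': 323.37787087913665, 'cy': 199.34453170912658, 'mount': array([[ 4.87906340e-04, -9.55903525e-01, -2.93680461e-01,
         8.18760383e-02],
       [ 9.99999617e-01,  2.53009384e-04,  8.37827582e-04,
        -1.76041270e-04],
       [-7.26578426e-04, -2.93680758e-01,  9.55903282e-01,
        -1.64991526e-01],
       [ 0.00000000e+00,  0.00000000e+00,  0.00000000e+00,
         1.00000000e+00]])}
{'time_s': 0.1, 'joint_positions': array([-1.28440688e+00,  1.31076542e-01,  1.48916716e+00, -1.50617551e-06,
        1.52297414e+00, -8.53976549e-02]), 'joint_velocities': array([ 0.00056915, -0.00196733, -0.00380753,  0.00030718, -0.00038889,
        0.00043813]), 'joint_efforts': array([ 1.86669458e-03, -5.61340570e+01, -4.93096626e+01,  7.71010900e-02,
        2.91282905e-02, -8.32071419e-05]), 'eef_pos': array([ 0.21784779, -0.55851573,  0.21769954]), 'tool_rot': array([-8.08417681e-04,  9.82771162e-01,  1.84824737e-01, -8.22732808e-05]), 'ft_force': array([-0.2616816 ,  0.19291661,  0.06113381]), 'moment': array([ 0.04294143,  0.01247806, -0.06618173]), 'grip_width': 0.09308899466582612}
0.0188
```

View pics/top0.png

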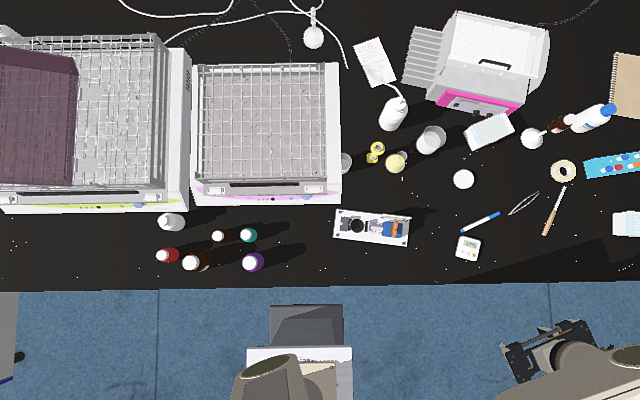

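View pics/scene0.png

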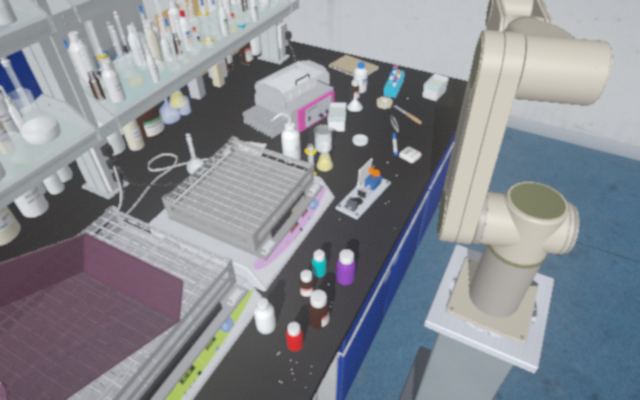

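Top image vial candidates: red (165,256), big amber (195,262), small amber (219,236), turquoise (248,235), purple (252,262). The small amber at (219,236) fits the description. The clamp is at about (372,227), with the knob at about (396,229).

```bash
cat > h.py <<'E'
import numpy as np, cv2
from plant import *
from scipy.spatial.transform import Rotation as R
def cam(n):
    c=get_calibration(n); K=np.array([[c['fx'],0,c['cx']],[0,c['fy'],c['cy']],[0,0,1]])
    if n!='wrist': return K,cv2.Rodrigues(c['rvec'])[0],np.array(c['tvec'])
    s=observe(); q=s['tool_rot']; Rt=R.from_quat([q[1],q[2],q[3],q[0]]).as_matrix()
    M=np.eye(4);M[:3,:3]=Rt;M[:3,3]=s['eef_pos']; E=np.linalg.inv(M@c['mount'])
    return K,E[:3,:3],E[:3,3]
def at(C,u,v,z):
    K,r,t=C; d=r.T@np.linalg.solve(K,[u,v,1]); o=-r.T@t
    return o+d*(z-o[2])/d[2]
def proj(C,P):
    K,r,t=C; p=(K@(r@np.asarray(P,float).T+t[:,None])).T; return p[:,:2]/p[:,2:]
E
python3 - <<'E'
from h import *
C=cam('top')
for n,u,v,z in [('amber small cap',219,236,.087),('amber big',190,261,.1),('turq',246,233,.087),('purple',250,261,.1),('knob',396,229,.085),('c1',336,210,.008),('c2',411,218,.008),('c3',407,246,.008),('c4',334,238,.008),('timer',468,248,.019)]:
    print(n,at(C,u,v,z).round(4))
im=cv2.imread('pics/top0.png'); s=cv2.imread('pics/scene0.png')
a=cv2.resize(im[215:280,150:270],(720,390)[0:2],interpolation=cv2.INTER_CUBIC)
b=cv2.resize(im[200:255,325:420],(760,440),interpolation=cv2.INTER_CUBIC)
cv2.imwrite('pics/b.png',b)
cv2.imwrite('pics/a.png',a)
E
```

```text
amber small cap [0.4866 0.2226 0.087 ]
amber big [0.417  0.3006 0.1   ]
turq [0.4939 0.1445 0.087 ]
purple [0.414  0.1304 0.1   ]
knob [ 0.4979 -0.2902  0.085 ]
c1 [ 0.5639 -0.1215  0.008 ]
c2 [ 0.5347 -0.3545  0.008 ]
c3 [ 0.4483 -0.3381  0.008 ]
c4 [ 0.4769 -0.1133  0.008 ]
timer [ 0.439  -0.5215  0.019 ]
```

View pics/b.png

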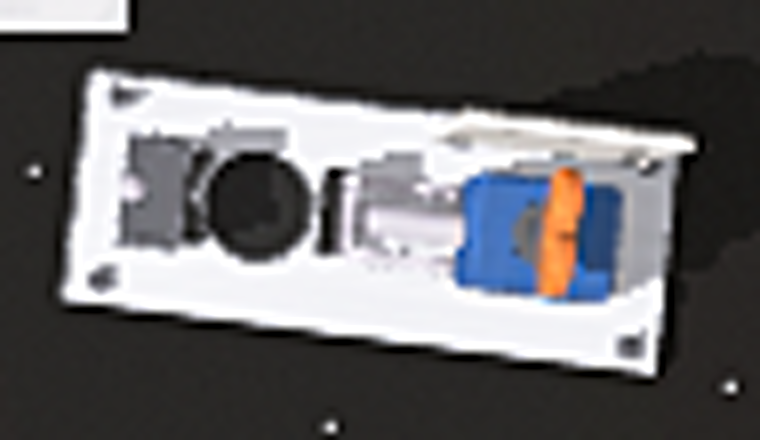

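View pics/a.png

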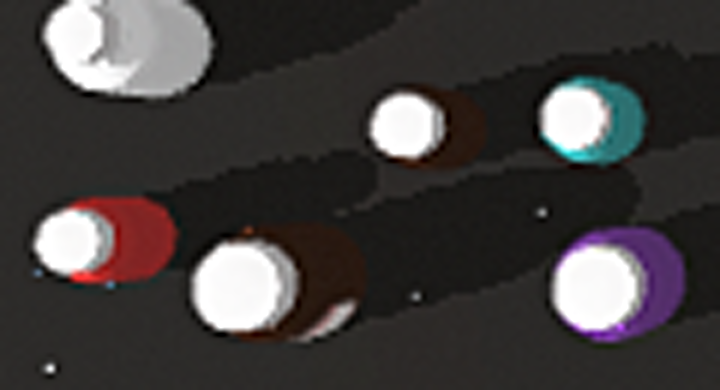

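```bash
cat >> h.py <<'E'
def go(p,ang):
    s=observe(); q=s['tool_rot']; Rt=R.from_quat([q[1],q[2],q[3],q[0]]).as_matrix()
    c,n=np.cos(ang),np.sin(ang); Rg=np.array([[c,n,0],[n,-c,0],[0,0,-1.]])
    d=Rt.T@(np.array(p)-s['eef_pos'])/.03; r=R.from_matrix(Rt.T@Rg).as_rotvec()/np.radians(5)
    print('t',round(s['time_s'],2),'shift',d.round(3),'turn',r.round(2),'pos',s['eef_pos'].round(4),'j',s['joint_positions'].round(2),'w',round(s['grip_width'],4),'F',s['ft_force'].round(2),'M',s['moment'].round(3))
E
python3 - <<'E'
from h import *
from scipy.optimize import least_squares
C=cam('top')
L=np.array([[45,115,8],[-45,115,8],[-45,-115,8],[0,45,8]])/1e3
px=np.array([[336.25,208.75],[332.75,237.25],[407.5,246.9],[357.1,225.9]])-.4
W=np.array([at(C,*p,.008) for p in px])
def tf(x,L): 
    c,s=np.cos(x[2]),np.sin(x[2]); return np.c_[x[0]+c*L[:,0]-s*L[:,1],x[1]+s*L[:,0]+c*L[:,1]]
r=least_squares(lambda x:(tf(x,L)-W[:,:2]).ravel(),[.5,-.23,0])
print(r.x.round(4),(r.fun.reshape(-1,2)*1e3).round(1))
print('nest',tf(r.x,np.array([[0,.045,0]])),'knob',tf(r.x,np.array([[0,-.06,0]])))
print('knob px',at(C,325+560/8-.4,200+232/8-.4,.085))
print('vial',at(C,150+406/6-.4,215+126/6-.4,.087))
go([.487,.2226,.25],np.pi/2)
E
```

```text
[ 0.5081 -0.2293 -0.1426] [[-0.  -0.7]
 [-0.6 -0.8]
 [ 0.4  1.6]
 [ 0.2 -0. ]]
nest [[ 0.51453469 -0.18476066]] knob [[ 0.49960734 -0.28869417]]
knob px [ 0.49914492 -0.28618128  0.085     ]
vial [0.48788046 0.22762644 0.087     ]
t 0.1 shift [ 17.818 -21.001  -1.04 ] turn [-2.000e-02 -1.000e-02 -1.374e+01] pos [ 0.2178 -0.5585  0.2177] j [-1.28  0.13  1.49 -0.    1.52 -0.09] w 0.0931 F [-0.26  0.19  0.06] M [ 0.043  0.012 -0.066]
```

step_arm --deltas '[[1,[0.6,-0.7,-0.2],[0,0,-0.6]],[1,[1.6,-1.9,-0.5],[0,0,-1.5]],[1,[2.7,-3.2,-0.8],[0,0,-2.5]],[1,[3.8,-4.5,-1],[0,0,-3.5]],[1,[4.9,-5.8,-1],[0,0,-4.5]],[1,[6,-7.1,-1],[0,0,-5.5]],[1,[7.1,-8.4,-1],[0,0,-6.5]],[1,[8.2,-9.7,-1],[0,0,-7.5]]]'

```text
time_s: 0.9
eef_pos: [0.3388, -0.2034, 0.2479]
tool_rot: [-0.001, 0.87, 0.492, 0.0]
ft_force: [0.6, -0.3, 0.0]
grip_width: 0.0928
```

```bash
python3 -c "
from h import *
go([.488,.2266,.25],np.pi/2)"
```

```text
t 0.9 shift [14.844 -3.126 -0.048] turn [-0.01 -0.02 -6.21] pos [ 0.3388 -0.2034  0.2479] j [-0.67 -0.46  1.96  0.    1.64 -0.13] w 0.0928 F [ 0.6  -0.31  0.03] M [ 0.002 -0.076  0.007]
```

step_arm --deltas '[[1,[1.6,-0.3,0],[0,0,-0.7]],[1,[3.2,-0.7,0],[0,0,-1.4]],[1,[4.8,-1.0,0],[0,0,-2.1]],[1,[6.4,-1.4,0],[0,0,-2.8]],[1,[8.0,-1.7,0],[0,0,-3.5]],[1,[9.6,-2.0,0],[0,0,-4.2]],[1,[11.2,-2.4,0],[0,0,-4.9]],[1,[12.2,-2.6,0],[0,0,-5.4]]]'

```text
time_s: 1.7
eef_pos: [0.4606, 0.1537, 0.2479]
tool_rot: [-0.001, 0.73, 0.683, 0.0]
ft_force: [0.5, -1.1, -0.6]
grip_width: 0.0931
```

```bash
python3 -c "
from h import *
go([.488,.2266,.25],np.pi/2)"
```

```text
t 1.7 shift [ 2.484  0.753 -0.064] turn [-0.01 -0.03 -0.75] pos [0.4606 0.1537 0.2479] j [ 0.21 -0.19  1.75  0.    1.58  0.28] w 0.0931 F [ 0.52 -1.06 -0.57] M [-0.015 -0.066  0.031]
```

step_arm --deltas '[[1,[0.9,0.3,0],[0,0,-0.3]],[1,[1.8,0.5,0],[0,0,-0.5]],[1,[2.3,0.7,0],[0,0,-0.75]],[1,[2.48,0.75,-0.05],[0,0,-0.75]],[1,[2.48,0.75,-0.05],[0,0,-0.75]],[1,[2.48,0.75,-0.05],[0,0,-0.75]],[1,[2.48,0.75,-0.05],[0,0,-0.75]],[1,[2.48,0.75,-0.05],[0,0,-0.75]]]'

```text
time_s: 2.5
eef_pos: [0.4879, 0.2258, 0.2498]
tool_rot: [-0.001, 0.708, 0.707, 0.001]
ft_force: [-0.6, -0.4, 0.7]
grip_width: 0.093
```

Run:
```python
from h import *
go([.488,.2266,.25],np.pi/2)
C=cam('wrist'); im=capture('wrist')
P=[[.488+.021*np.cos(a),.2266+.021*np.sin(a),0] for a in np.arange(0,6.28,.3)]
print(proj(C,[[.488,.2266,.087],[.488,.2266,0]]).round(1))
for p in proj(C,P): cv2.circle(im,(int(p[0]),int(p[1])),1,(0,255,0),-1)
P=[[.488+.015*np.cos(a),.2266+.015*np.sin(a),.087] for a in np.arange(0,6.28,.3)]
for p in proj(C,P): cv2.circle(im,(int(p[0]),int(p[1])),1,(0,0,255),-1)
cv2.imwrite('pics/w1.png',im)
```

```text
t 2.5 shift [ 0.028  0.003 -0.007] turn [-0.01 -0.03 -0.02] pos [0.4879 0.2258 0.2498] j [ 0.34 -0.05  1.62  0.    1.57  0.34] w 0.093 F [-0.6  -0.38  0.73] M [-0.046 -0.066 -0.043]
[[323.7 183.1]
 [323.6 168.4]]
```

View pics/w1.png

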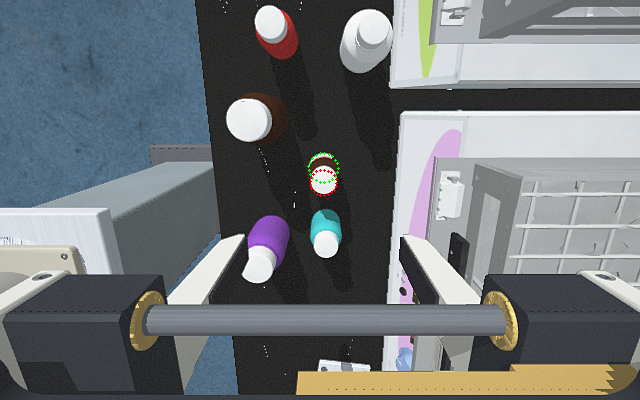

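Cap at (323,181), with the overlay projected at (323,183). The small amber vial is confirmed; turquoise, purple, big amber and red are the neighbours. Descending.

step_arm --deltas '[[1,[0.02,0,0.7],[0,0,0]],[1,[0.04,0,1.8],[0,0,0]],[1,[0.06,0,3.0],[0,0,0]],[1,[0.06,0,4.2],[0,0,0]],[1,[0.06,0,5.4],[0,0,0]],[1,[0.06,0,6.4],[0,0,0]],[1,[0.06,0,7.0],[0,0,0]],[1,[0.06,0,7.1],[0,0,0]]]'

```text
time_s: 3.35
eef_pos: [0.4855, 0.227, 0.0339]
tool_rot: [-0.002, 0.708, 0.706, -0.002]
ft_force: [-0.2, 0.0, 0.7]
grip_width: 0.0929
```

```bash
python3 -c "
from h import *
go([.488,.2275,.037],np.pi/2)"
```

```text
t 3.35 shift [ 0.017  0.083 -0.104] turn [-0.06 -0.01 -0.02] pos [0.4855 0.227  0.0339] j [0.34 0.14 1.84 0.   1.18 0.34] w 0.0929 F [-0.2   0.04  0.68] M [ 0.008 -0.094  0.015]
```

step_arm --deltas '[[1,[0.02,0.08,-0.1],[0,0,0]],[1,[0.02,0.08,-0.1],[0,0,0]],[-1,[0.02,0.08,-0.1],[0,0,0]],[-1,[0.02,0.08,-0.1],[0,0,0]],[-1,[0.02,0.08,-0.1],[0,0,0]],[-1,[0.02,0.08,-0.1],[0,0,0]],[-1,[0.02,0.08,-0.1],[0,0,0]],[-1,[0.02,0.08,-0.1],[0,0,0]]]' --newtons 15

```text
time_s: 4.15
eef_pos: [0.4879, 0.2276, 0.0369]
tool_rot: [-0.002, 0.708, 0.706, -0.002]
ft_force: [0.8, 0.7, -1.5]
grip_width: 0.0494
```

```bash
python3 -c "
from h import *
go([.488,.2275,.037],np.pi/2)"
```

```text
t 4.15 shift [-0.003  0.004 -0.004] turn [-0.06 -0.01 -0.02] pos [0.4879 0.2276 0.0369] j [0.34 0.14 1.83 0.   1.18 0.34] w 0.0494 F [ 0.8   0.67 -1.45] M [-0.034 -0.061  0.025]
```

Fingers are still closing (49 mm). I'll wait, then lift.

step_arm --deltas '[[-1,[0,0,0],[0,0,0]],[-1,[0,0,0],[0,0,0]],[-1,[0,0,0],[0,0,0]],[-1,[0,0,0],[0,0,0]],[-1,[0,0,-0.3],[0,0,0]],[-1,[0,0,-1.2],[0,0,0]],[-1,[0,0,-2.4],[0,0,0]],[-1,[0,0,-3.5],[0,0,0]]]'

```text
time_s: 4.95
eef_pos: [0.4882, 0.2275, 0.1436]
tool_rot: [-0.002, 0.708, 0.706, -0.002]
ft_force: [0.2, 0.8, -1.2]
grip_width: 0.0419
```

```bash
python3 -c "
from h import *
go([.5145,-.1848,.2],np.pi/2-.1426)"
```

```text
t 4.95 shift [-13.741   0.89   -1.89 ] turn [-0.07 -0.    1.61] pos [0.4882 0.2275 0.1436] j [0.34 0.02 1.74 0.   1.38 0.34] w 0.0419 F [ 0.16  0.8  -1.23] M [ 0.001 -0.151 -0.008]
```

step_arm --deltas '[[-1,[-0.4,-0.1,-0.8],[0,0,0]],[-1,[-1.4,-0.3,-1.5],[0,0,0.2]],[-1,[-2.6,-0.5,-1.9],[0,0,0.4]],[-1,[-3.9,-0.6,-1.9],[0,0,0.6]],[-1,[-5.2,-0.6,-1.9],[0,0,0.8]],[-1,[-6.5,-0.6,-1.9],[0,0,1.0]],[-1,[-7.8,-0.6,-1.9],[0,0,1.2]],[-1,[-9.1,-0.6,-1.9],[0,0,1.4]]]'

```text
time_s: 5.75
eef_pos: [0.4698, -0.047, 0.2015]
tool_rot: [-0.002, 0.75, 0.662, -0.002]
ft_force: [0.4, 0.4, 0.1]
grip_width: 0.0417
```

```bash
python3 -c "
from h import *
go([.5145,-.1848,.2],np.pi/2-.1426)"
```

```text
t 5.75 shift [-4.371  2.048  0.041] turn [-0.05  0.    0.21] pos [ 0.4698 -0.047   0.2015] j [-0.21 -0.21  1.85 -0.    1.51 -0.08] w 0.0417 F [0.38 0.36 0.09] M [-0.05  -0.116  0.01 ]
```

step_arm --deltas '[[-1,[-1.2,0,0],[0,0,0.1]],[-1,[-2.4,0.3,0],[0,0,0.2]],[-1,[-3.4,1.0,0],[0,0,0.2]],[-1,[-4.1,1.6,0],[-0.05,0,0.2]],[-1,[-4.37,2.05,0.04],[-0.05,0,0.2]],[-1,[-4.37,2.05,0.04],[-0.05,0,0.2]],[-1,[-4.37,2.05,0.04],[-0.05,0,0.2]],[-1,[-4.37,2.05,0.04],[-0.05,0,0.2]]]'

```text
time_s: 6.55
eef_pos: [0.5141, -0.184, 0.2002]
tool_rot: [-0.0, 0.755, 0.655, -0.0]
ft_force: [-0.2, 0.5, -0.4]
grip_width: 0.0417
```

Run:
```python
from h import *
yaw=-.1426; p=np.array([.5145,-.1848])
go([*p,.2],np.pi/2+yaw)
W,T=cam('wrist'),cam('top'); iw=capture('wrist'); it=capture('top')
c,s=np.cos(yaw),np.sin(yaw); w=lambda x,y,z:[.5081+c*x-s*y,-.2293+s*x+c*y,z]
pts=[w(a,b,.008) for a in(-.045,.045) for b in(-.115,.115)]+[w(.018*np.cos(a),.045+.018*np.sin(a),.008) for a in np.arange(0,6.28,.4)]+[w(a,-.06,.085) for a in(-.024,0,.024)]+[w(a,b,.045) for a in (-.022,.022) for b in(-.088,-.032)]
for im,C in((iw,W),(it,T)):
    for q in proj(C,pts): cv2.circle(im,(int(round(q[0])),int(round(q[1]))),1 if im is iw else 0,(0,255,0),-1)
b=cv2.resize(it[185:260,325:430],(840,600)[:2],interpolation=cv2.INTER_NEAREST)
cv2.imwrite('pics/w2.png',iw); cv2.imwrite('pics/t2.png',cv2.resize(b,(700,500)))
```

```text
t 6.55 shift [-0.024  0.016  0.007] turn [-0.01  0.    0.01] pos [ 0.5141 -0.184   0.2002] j [-0.44 -0.01  1.66 -0.    1.48 -0.3 ] w 0.0417 F [-0.17  0.47 -0.37] M [-0.036 -0.077  0.041]
```

View pics/w2.png

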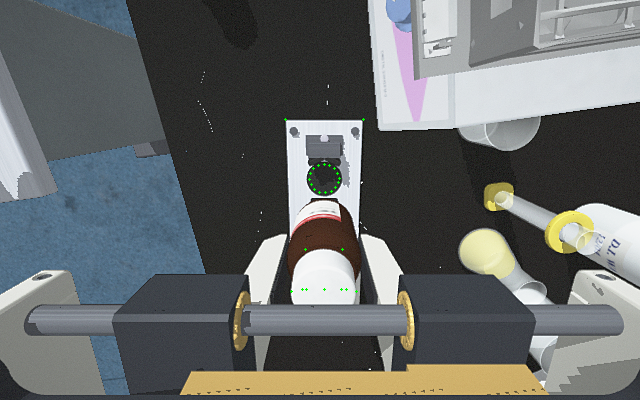

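Run:
```python
from h import *
c=get_calibration('wrist'); E=np.linalg.inv(c['mount']); C=(cam('wrist')[0],E[:3,:3],E[:3,3])
im=cv2.imread('pics/w2.png')[170:330,250:410]; im=cv2.resize(im,None,fx=4,fy=4,interpolation=cv2.INTER_CUBIC)
f=lambda r,z,col:[cv2.circle(im,(int((q[0]-250)*4+2),int((q[1]-170)*4+2)),2,col,-1) for q in proj(C,[[r*np.cos(a),r*np.sin(a),z] for a in np.arange(0,6.28,.1)])]
f(.021,.037,(0,255,255)); f(.0155,.037-.087,(0,0,255)); f(.021,.037-.06,(255,255,0))
cv2.imwrite('pics/w2c.png',im[:600])
```

```text
(no output)
```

View pics/w2c.png

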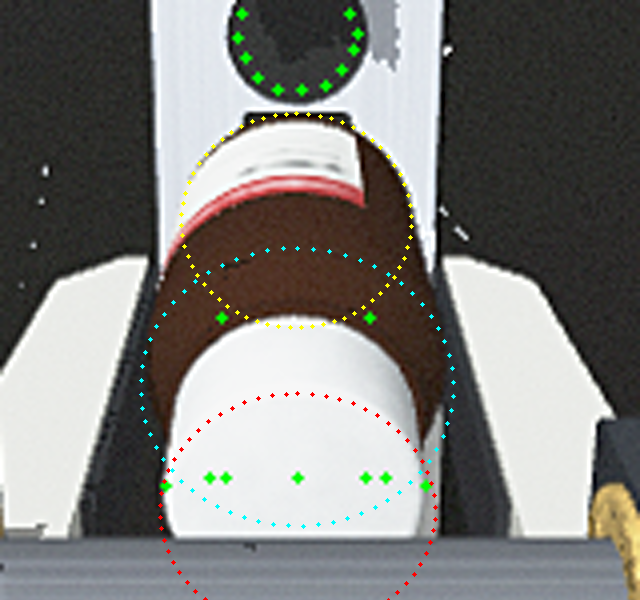

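step_arm --deltas '[[-1,[-0.02,0.02,0.4],[0,0,0]],[-1,[-0.02,0.02,1.2],[0,0,0]],[-1,[-0.02,0.02,2.2],[0,0,0]],[-1,[-0.02,0.02,3.0],[0,0,0]],[-1,[-0.02,0.02,3.6],[0,0,0]],[-1,[-0.02,0.02,3.8],[0,0,0]],[-1,[-0.02,0.02,3.8],[0,0,0]],[-1,[-0.02,0.02,3.8],[0,0,0]]]'

```text
time_s: 7.45
eef_pos: [0.5153, -0.1848, 0.0872]
tool_rot: [0.001, 0.755, 0.656, 0.0]
ft_force: [-0.3, 0.3, -0.4]
grip_width: 0.0416
```

Run:
```python
from h import *
go([.5145,-.1848,.0455],np.pi/2-.1426)
im=capture('scene'); C=cam('scene'); u,v=proj(C,[[.5145,-.1848,.06]])[0].astype(int)
u0,v0=u-50,v-40
cv2.imwrite('pics/s3.png',cv2.resize(im[v0:v0+80,u0:u0+100],(800,600)[:2],interpolation=cv2.INTER_CUBIC)); print(u,v)
```

```text
t 7.45 shift [-0.003 -0.026  1.388] turn [0.01 0.01 0.02] pos [ 0.5153 -0.1848  0.0872] j [-0.44  0.09  1.78 -0.    1.27 -0.3 ] w 0.0416 F [-0.29  0.32 -0.37] M [-0.053 -0.025 -0.017]
357 189
```

View pics/s3.png

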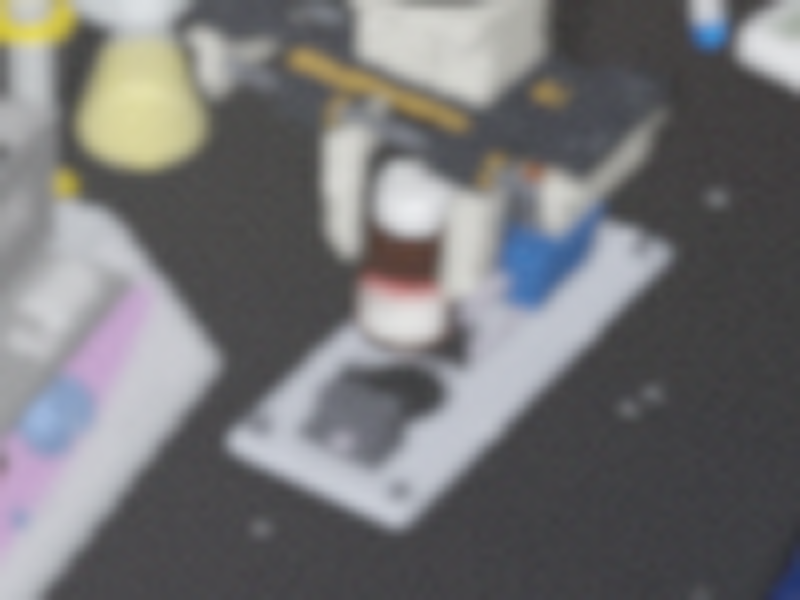

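The vial hangs upright above the seat, between pad and vee, and clear of the knob. I'll lower it gently while watching the force.

step_arm --deltas '[[-1,[0,-0.03,0.1],[0,0,0]],[-1,[0,-0.03,0.3],[0,0,0]],[-1,[0,-0.03,0.5],[0,0,0]],[-1,[0,-0.03,0.7],[0,0,0]],[-1,[0,-0.03,0.9],[0,0,0]],[-1,[0,-0.03,1.0],[0,0,0]],[-1,[0,-0.03,1.0],[0,0,0]],[-1,[0,-0.03,1.0],[0,0,0]]]'

```text
time_s: 8.3
eef_pos: [0.5148, -0.1849, 0.0576]
tool_rot: [0.001, 0.755, 0.656, 0.0]
ft_force: [-0.1, -0.1, 0.3]
grip_width: 0.0415
```

```bash
python3 -c "
from h import *
go([.5145,-.1848,.0455],np.pi/2-.1426)"
```

```text
t 8.3 shift [ 0.003 -0.01   0.403] turn [0.02 0.01 0.02] pos [ 0.5148 -0.1849  0.0576] j [-0.44  0.12  1.8  -0.    1.22 -0.3 ] w 0.0415 F [-0.07 -0.08  0.27] M [-0.05  -0.078  0.029]
```

step_arm --deltas '[[-1,[0,0,0.1],[0,0,0]],[-1,[0,0,0.2],[0,0,0]],[-1,[0,0,0.3],[0,0,0]],[-1,[0,0,0.38],[0,0,0]],[-1,[0,0,0.4],[0,0,0]],[-1,[0,0,0.4],[0,0,0]],[-1,[0,0,0.4],[0,0,0]],[-1,[0,0,0.4],[0,0,0]]]'

```text
time_s: 9.1
eef_pos: [0.5149, -0.185, 0.0457]
tool_rot: [0.001, 0.755, 0.656, 0.0]
ft_force: [-0.3, -0.2, -0.4]
grip_width: 0.0418
```

```bash
python3 -c "
from h import *
go([.5145,-.1848,.045],np.pi/2-.1426)"
```

```text
t 9.1 shift [ 0.004 -0.014  0.025] turn [0.02 0.01 0.02] pos [ 0.5149 -0.185   0.0457] j [-0.44  0.14  1.81 -0.    1.19 -0.3 ] w 0.0418 F [-0.25 -0.18 -0.37] M [-0.035  0.01   0.027]
```

Release by opening, holding the position.

step_arm --deltas '[[-1,[0,0,0.02],[0,0,0]],[0.2,[0,0,0.02],[0,0,0]],[0.5,[0,0,0.02],[0,0,0]],[0.8,[0,0,0.02],[0,0,0]],[0.8,[0,0,0.02],[0,0,0]],[0.8,[0,0,0.02],[0,0,0]],[0.8,[0,0,0.02],[0,0,0]],[0.8,[0,0,0.02],[0,0,0]]]'

```text
time_s: 9.9
eef_pos: [0.5149, -0.185, 0.0452]
tool_rot: [0.001, 0.755, 0.656, 0.0]
ft_force: [-0.6, 0.2, 0.1]
grip_width: 0.0832
```

step_arm --deltas '[[0.8,[0,0,-0.2],[0,0,0]],[0.8,[0,0,-0.8],[0,0,0]],[0.8,[0,0,-1.6],[0,0,0]],[0.8,[0,0,-2.6],[0,0,0]],[0.8,[0,0,-3.6],[0,0,0]],[0.8,[0,0,-4.6],[0,0,0]],[0.8,[0,0,-5.1],[0,0,0]],[0.8,[0,0,-5.2],[0,0,0]]]'

```text
time_s: 10.7
eef_pos: [0.5159, -0.1854, 0.2038]
tool_rot: [0.003, 0.755, 0.656, 0.001]
ft_force: [0.1, 1.0, -0.7]
grip_width: 0.0837
```

Run:
```python
from h import *
yaw=-.1426
go([.4996,-.2882,.2],yaw)
W=cam('wrist'); iw=capture('wrist'); im=capture('scene')
c,s=np.cos(yaw),np.sin(yaw); w=lambda x,y,z:[.5081+c*x-s*y,-.2293+s*x+c*y,z]
pts=[w(a,b,.008) for a in(-.045,.045) for b in(-.115,.115)]+[w(a,-.06,.085) for a in(-.024,0,.024)]
pts+=[w(.015*np.cos(a),.045+.015*np.sin(a),.095) for a in np.arange(0,6.28,.4)]
for q in proj(W,pts): cv2.circle(iw,(int(round(q[0])),int(round(q[1]))),1,(0,255,0),-1)
cv2.imwrite('pics/w4.png',np.hstack([cv2.resize(iw[90:330,180:460],None,fx=1.7,fy=1.7),cv2.resize(im[150:220,320:400][:, :66],None,fx=4.8,fy=5.83)[:408,:]]))
```

```text
t 10.7 shift [-3.469 -0.056  0.133] turn [ 0.08 -0.03 18.02] pos [ 0.5159 -0.1854  0.2038] j [-0.44 -0.01  1.66 -0.    1.48 -0.3 ] w 0.0837 F [ 0.13  1.02 -0.75] M [-0.063  0.004  0.008]
```

View pics/w4.png

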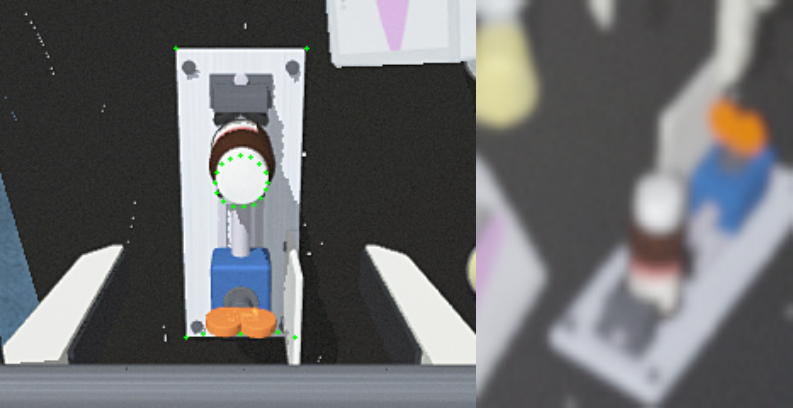

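step_arm --deltas '[[0.3,[-0.4,0,0],[0,0,1.2]],[0.3,[-0.9,0,0],[0,0,2.7]],[0.3,[-1.5,0,0],[0,0,4.3]],[0.3,[-2.1,0,0],[0,0,6]],[0.3,[-2.6,0,0],[0,0,7.6]],[0.3,[-3.1,0,0],[0,0,9.2]],[0.3,[-3.4,0,0],[0,0,10.8]],[0.3,[-3.4,0,0],[0,0,12.4]]]'

```text
time_s: 11.6
eef_pos: [0.4988, -0.2863, 0.198]
tool_rot: [-0.001, 0.986, 0.169, -0.001]
ft_force: [0.4, 0.6, -0.1]
grip_width: 0.0606
```

```bash
python3 -c "
from h import *
go([.4996,-.2875,.2],-.1426)"
```

```text
t 11.6 shift [ 0.011  0.046 -0.068] turn [-0.01  0.02  5.54] pos [ 0.4988 -0.2863  0.198 ] j [-0.61  0.08  1.58 -0.    1.48  0.62] w 0.0606 F [ 0.43  0.56 -0.09] M [-0.002  0.041  0.022]
```

step_arm --deltas '[[0.3,[0,0.03,0],[0,0,1.2]],[0.3,[0,0.04,0],[0,0,2.6]],[0.3,[0,0.04,0],[0,0,4]],[0.3,[0,0.04,0],[0,0,5]],[0.3,[0.01,0.04,-0.07],[0,0.02,5.54]],[0.3,[0.01,0.04,-0.07],[0,0.02,5.54]],[0.3,[0.01,0.04,-0.07],[0,0.02,5.54]],[0.3,[0.01,0.04,-0.07],[0,0.02,5.54]]]'

```text
time_s: 12.4
eef_pos: [0.4991, -0.287, 0.199]
tool_rot: [-0.001, 0.997, -0.071, -0.001]
ft_force: [0.1, 0.4, 0.7]
grip_width: 0.0606
```

Run:
```python
from h import *
yaw=-.1426
go([.4996,-.2875,.2],yaw)
W=cam('wrist'); iw=capture('wrist'); cv2.imwrite('pics/w5raw.png',iw)
c,s=np.cos(yaw),np.sin(yaw); w=lambda x,y,z:[.5081+c*x-s*y,-.2293+s*x+c*y,z]
pts=[w(a,-.06+b,z) for z in (.085,) for a in(-.024,0,.024) for b in (-.004,.004)]
pts+=[w(a,-.06+b,.045) for a in (-.022,.022) for b in(-.028,.028)]
m=cv2.inRange(cv2.cvtColor(iw,cv2.COLOR_BGR2HSV),(5,150,120),(20,255,255)); m[:100]=0
n,l,st,ce=cv2.connectedComponentsWithStats(m); 
for i in range(1,n):
    if st[i,4]>100: print(st[i],ce[i])
P=proj(W,pts);print(P.round(1).tolist())
u,v=P[2].astype(int); 
b=iw[v-60:v+60,u-80:u+80]; b=cv2.resize(b,None,fx=5,fy=5,interpolation=cv2.INTER_CUBIC)
for q in P: cv2.circle(b,(int((q[0]-u+80+.5)*5),int((q[1]-v+60+.5)*5)),2,(0,255,0),-1)
cv2.imwrite('pics/w5.png',b)
```

```text
t 12.4 shift [ 0.019  0.014 -0.035] turn [-0.02  0.02  0.01] pos [ 0.4991 -0.287   0.199 ] j [-0.61  0.08  1.58  0.    1.49  1.1 ] w 0.0606 F [0.06 0.39 0.67] M [ 0.076  0.023 -0.03 ]
[321 169  10  45 347] [325.82132565 190.59365994]
[[328.9, 217.8], [321.0, 217.8], [329.1, 194.8], [320.9, 194.8], [329.3, 170.6], [320.9, 170.6], [349.7, 203.6], [300.0, 203.5], [350.8, 165.0], [299.1, 164.9]]
```

View pics/w5.png

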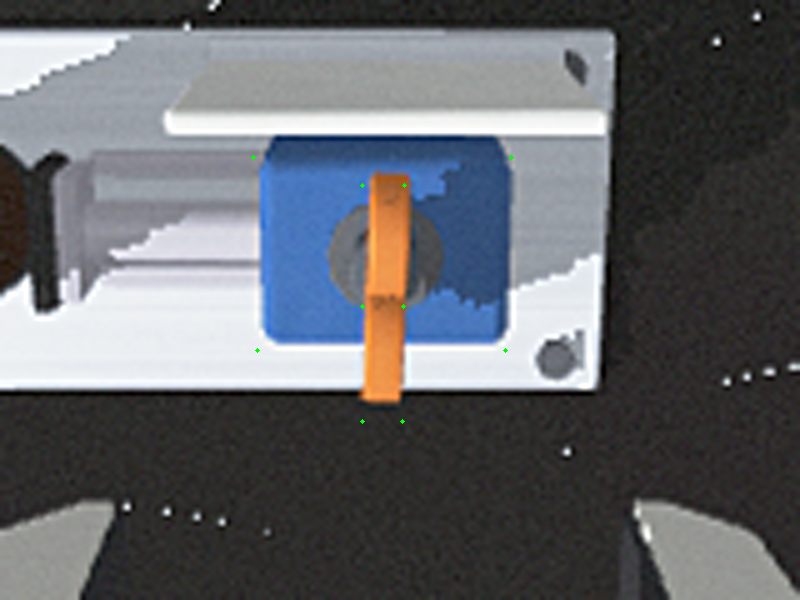

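The knob wing is centred at about (326,191), with roughly 0.035 rad of clockwise tilt. That gives an axis near (0.4994,-0.2890), matching the clamp fit. Descending.

step_arm --deltas '[[0.3,[0,0.03,0.4],[0,0,0.1]],[0.3,[0,0.06,1.0],[0,0,0.2]],[0.3,[0,0.06,1.9],[0,0,0.3]],[0.3,[0,0.06,2.8],[0,0,0.3]],[0.3,[0,0.06,3.4],[0,0,0.3]],[0.3,[0,0.06,3.8],[0,0,0.3]],[0.3,[0,0.06,4.0],[0,0,0.3]],[0.3,[0,0.06,4.0],[0,0,0.3]]]'

```text
time_s: 13.25
eef_pos: [0.4985, -0.2885, 0.0785]
tool_rot: [-0.001, 0.996, -0.084, -0.001]
ft_force: [0.1, -0.9, -1.2]
grip_width: 0.0603
```

```bash
python3 -c "
from h import *
go([.4994,-.289,.0532],-.1426-.03)"
```

```text
t 13.25 shift [0.036 0.014 0.842] turn [-0.02  0.03  0.05] pos [ 0.4985 -0.2885  0.0785] j [-0.61  0.18  1.7   0.    1.27  1.12] w 0.0603 F [ 0.11 -0.91 -1.24] M [ 0.035 -0.046 -0.012]
```

step_arm --deltas '[[0.3,[0.02,0,0.2],[0,0,0]],[0.3,[0.03,0.01,0.5],[0,0,0]],[0.3,[0.03,0.01,0.75],[0,0,0]],[0.3,[0.03,0.01,0.84],[0,0.02,0.05]],[0.3,[0.03,0.01,0.84],[0,0.02,0.05]],[0.3,[0.03,0.01,0.84],[0,0.02,0.05]],[0.3,[0.03,0.01,0.84],[0,0.02,0.05]],[0.3,[0.03,0.01,0.84],[0,0.02,0.05]]]'

```text
time_s: 14.05
eef_pos: [0.4995, -0.289, 0.0537]
tool_rot: [-0.001, 0.996, -0.086, 0.0]
ft_force: [-0.4, 0.0, 0.0]
grip_width: 0.0608
```

```bash
python3 -c "
from h import *
go([.4994,-.289,.0532],-.1426-.03)"
```

```text
t 14.05 shift [-0.003 -0.     0.016] turn [-0.02 -0.    0.  ] pos [ 0.4995 -0.289   0.0537] j [-0.61  0.21  1.71  0.    1.22  1.13] w 0.0608 F [-0.42  0.05  0.03] M [ 0.03  -0.045  0.058]
```

step_arm --deltas '[[-1,[0,0,0.02],[0,0,0]],[-1,[0,0,0.02],[0,0,0]],[-1,[0,0,0.02],[0,0,0]],[-1,[0,0,0.02],[0,0,0]],[-1,[0,0,0.02],[0,0,0]],[-1,[0,0,0.02],[0,0,0]],[-1,[0,0,0.02],[0,0,0]],[-1,[0,0,0.02],[0,0,0]]]' --newtons 40

```text
time_s: 14.85
eef_pos: [0.4995, -0.2893, 0.0531]
tool_rot: [-0.001, 0.996, -0.086, 0.0]
ft_force: [-0.2, -0.3, -0.9]
grip_width: 0.0142
```

step_arm --deltas '[[-1,[0,0,0],[0,0,0]],[-1,[0,0,0],[0,0,0]],[-1,[0,0,0],[0,0,0]],[-1,[0,0,0],[0,0,0]],[-1,[0,0,0],[0,0,0]],[-1,[0,0,0],[0,0,0]],[-1,[0,0,0],[0,0,0]],[-1,[0,0,0],[0,0,0]]]'

```text
time_s: 15.65
eef_pos: [0.4995, -0.2893, 0.0531]
tool_rot: [-0.001, 0.996, -0.086, 0.0]
ft_force: [0.3, -1.5, -0.2]
grip_width: 0.014
```

```bash
python3 -c "
from h import *
go([.4994,-.289,.0532],-.1426-.03)"
```

```text
t 15.65 shift [-0.004 -0.01  -0.004] turn [-0.01 -0.    0.  ] pos [ 0.4995 -0.2893  0.0531] j [-0.61  0.21  1.71  0.    1.22  1.13] w 0.014 F [ 0.3  -1.45 -0.22] M [-0.201  0.059 -0.007]
```

Width 14 mm instead of 8: the tips are probably on the shaft under the wings. I'll open slightly, raise 7 mm and re-grip.

step_arm --deltas '[[-0.5,[0,0,0],[0,0,0]],[-0.5,[0,0,0],[0,0,0]],[-0.5,[0,0,-0.1],[0,0,0]],[-0.5,[0,0,-0.22],[0,0,0]],[-0.5,[0,0,-0.25],[0,0,0]],[-1,[0,0,-0.25],[0,0,0]],[-1,[0,0,-0.25],[0,0,0]],[-1,[0,0,-0.25],[0,0,0]]]' --newtons 40

```text
time_s: 16.45
eef_pos: [0.4994, -0.2893, 0.0606]
tool_rot: [-0.001, 0.996, -0.086, 0.0]
ft_force: [-0.4, 0.1, 0.6]
grip_width: 0.0075
```

step_arm --deltas '[[-1,[0,0,0],[0,0,0]],[-1,[0,0,0],[0,0,0]],[-1,[0,0,0],[0,0,0]],[-1,[0,0,0],[0,0,0]],[-1,[0,0,0],[0,0,0]],[-1,[0,0,0],[0,0,0]],[-1,[0,0,0],[0,0,0]],[-1,[0,0,0],[0,0,0]]]'

```text
time_s: 17.25
eef_pos: [0.4994, -0.2893, 0.0606]
tool_rot: [-0.001, 0.996, -0.086, 0.0]
ft_force: [-0.5, -0.2, 1.2]
grip_width: 0.0073
```

Run:
```python
from h import *
go([.4994,-.289,.0605],-.1426-.03)
```

```text
t 17.25 shift [-0.003 -0.01   0.002] turn [-0.01 -0.    0.  ] pos [ 0.4994 -0.2893  0.0606] j [-0.61  0.2   1.71  0.    1.23  1.13] w 0.0073 F [-0.54 -0.25  1.19] M [ 0.016  0.045 -0.132]
```

Wings are gripped now (7.3 mm). Turn in stages, recording moment and joint-6 effort.

step_arm --deltas '[[-1,[0,0,0],[0,0,0.4]],[-1,[0,0,0],[0,0,0.8]],[-1,[0,0,0],[0,0,1.2]],[-1,[0,0,0],[0,0,1.6]],[-1,[0,0,0],[0,0,2.0]],[-1,[0,0,0],[0,0,2.4]],[-1,[0,0,0],[0,0,2.8]],[-1,[0,0,0],[0,0,3.2]]]'

```text
time_s: 18.05
eef_pos: [0.4994, -0.2893, 0.0605]
tool_rot: [-0.001, 0.974, -0.224, -0.0]
ft_force: [-1.2, -0.6, 0.6]
grip_width: 0.0077
```

```bash
cat > m.py <<'E'
from h import *
s=observe(); q=s['tool_rot']; Rt=R.from_quat([q[1],q[2],q[3],q[0]]).as_matrix()
print('knob',round(-.1426-np.arctan2(Rt[1,0],Rt[0,0]),4),'e6',s['joint_efforts'][5].round(4),'v6',s['joint_velocities'][5].round(3),'j6',s['joint_positions'][5].round(3))
go([.4994,-.2893,.0606],np.arctan2(Rt[1,0],Rt[0,0]))
E
python3 m.py
```

```text
knob 0.3102 e6 -0.5391 v6 0.347 j6 1.409
t 18.05 shift [ 0.     0.001 -0.002] turn [-0.01  0.   -0.  ] pos [ 0.4994 -0.2893  0.0605] j [-0.61  0.2   1.71  0.    1.23  1.41] w 0.0077 F [-1.21 -0.6   0.64] M [ 0.079 -0.001  0.23 ]
```

step_arm --deltas '[[-1,[0,0,0],[0,0,0.3]],[-1,[0,0,0],[0,0,0.6]],[-1,[0,0,0],[0,0,0.9]],[-1,[0,0,0],[0,0,1.2]],[-1,[0,0,0],[0,0,1.4]],[-1,[0,0,0],[0,0,1.6]],[-1,[0,0,0],[0,0,1.8]],[-1,[0,0,0],[0,0,2.0]]]'

```text
time_s: 18.85
eef_pos: [0.4994, -0.2893, 0.0605]
tool_rot: [-0.001, 0.951, -0.309, -0.0]
ft_force: [-1.2, 0.0, 0.3]
grip_width: 0.0079
```

```bash
python3 m.py
```

```text
knob 0.4861 e6 -0.1796 v6 0.175 j6 1.585
t 18.85 shift [ 0.     0.001 -0.002] turn [-0.01  0.01 -0.  ] pos [ 0.4994 -0.2893  0.0605] j [-0.61  0.2   1.71  0.    1.23  1.58] w 0.0079 F [-1.2   0.04  0.26] M [-0.002  0.031  0.156]
```

step_arm --deltas '[[-1,[0,0,0],[0,0,0.1]],[-1,[0,0,0],[0,0,0.2]],[-1,[0,0,0],[0,0,0.3]],[-1,[0,0,0],[0,0,0.4]],[-1,[0,0,0],[0,0,0.5]],[-1,[0,0,0],[0,0,0.6]],[-1,[0,0,0],[0,0,0.7]],[-1,[0,0,0],[0,0,0.8]]]'

```text
time_s: 19.65
eef_pos: [0.4994, -0.2893, 0.0605]
tool_rot: [-0.001, 0.94, -0.343, -0.0]
ft_force: [-0.7, -0.4, 1.3]
grip_width: 0.0077
```

```bash
python3 m.py
```

```text
knob 0.5566 e6 0.0069 v6 0.087 j6 1.655
t 19.65 shift [ 0.     0.001 -0.002] turn [-0.01  0.01 -0.  ] pos [ 0.4994 -0.2893  0.0605] j [-0.61  0.2   1.71  0.    1.23  1.66] w 0.0077 F [-0.65 -0.39  1.31] M [0.054 0.008 0.205]
```

step_arm --deltas '[[-1,[0,0,0],[0,0,0.1]],[-1,[0,0,0],[0,0,0.2]],[-1,[0,0,0],[0,0,0.3]],[-1,[0,0,0],[0,0,0.4]],[-1,[0,0,0],[0,0,0.5]],[-1,[0,0,0],[0,0,0.6]],[-1,[0,0,0],[0,0,0.7]],[-1,[0,0,0],[0,0,0.8]]]'

```text
time_s: 20.45
eef_pos: [0.4994, -0.2893, 0.0605]
tool_rot: [-0.001, 0.927, -0.375, -0.0]
ft_force: [0.2, -0.3, 0.6]
grip_width: 0.0076
```

```bash
python3 m.py
```

```text
knob 0.6272 e6 0.007 v6 0.086 j6 1.726
t 20.45 shift [ 0.     0.    -0.002] turn [-0.01  0.01 -0.  ] pos [ 0.4994 -0.2893  0.0605] j [-0.61  0.2   1.71  0.    1.23  1.73] w 0.0076 F [ 0.25 -0.34  0.6 ] M [0.072 0.04  0.197]
```

step_arm --deltas '[[-1,[0,0,0],[0,0,0.1]],[-1,[0,0,0],[0,0,0.2]],[-1,[0,0,0],[0,0,0.3]],[-1,[0,0,0],[0,0,0.4]],[-1,[0,0,0],[0,0,0.5]],[-1,[0,0,0],[0,0,0.6]],[-1,[0,0,0],[0,0,0.7]],[-1,[0,0,0],[0,0,0.8]]]'

```text
time_s: 21.25
eef_pos: [0.4994, -0.2892, 0.0606]
tool_rot: [-0.001, 0.913, -0.408, -0.0]
ft_force: [-0.3, 0.6, 0.2]
grip_width: 0.0076
```

```bash
python3 m.py
```

```text
knob 0.6977 e6 0.007 v6 0.087 j6 1.796
t 21.25 shift [ 0.001  0.002 -0.002] turn [-0.01  0.01 -0.  ] pos [ 0.4994 -0.2892  0.0606] j [-0.61  0.2   1.71  0.    1.23  1.8 ] w 0.0076 F [-0.32  0.58  0.21] M [ 0.096 -0.004  0.146]
```

step_arm --deltas '[[-1,[0,0,0],[0,0,0.1]],[-1,[0,0,0],[0,0,0.2]],[-1,[0,0,0],[0,0,0.3]],[-1,[0,0,0],[0,0,0.4]],[-1,[0,0,0],[0,0,0.5]],[-1,[0,0,0],[0,0,0.6]],[-1,[0,0,0],[0,0,0.7]],[-1,[0,0,0],[0,0,0.8]]]'

```text
time_s: 22.05
eef_pos: [0.4994, -0.2893, 0.0605]
tool_rot: [-0.001, 0.898, -0.44, -0.0]
ft_force: [0.1, -0.3, 0.6]
grip_width: 0.0077
```

```bash
python3 m.py
```

```text
knob 0.7683 e6 0.007 v6 0.085 j6 1.867
t 22.05 shift [ 0.     0.    -0.002] turn [-0.01  0.01 -0.  ] pos [ 0.4994 -0.2893  0.0605] j [-0.61  0.2   1.71  0.    1.23  1.87] w 0.0077 F [ 0.08 -0.31  0.55] M [ 0.104 -0.014  0.21 ]
```

step_arm --deltas '[[-1,[0,0,0],[0,0,0.1]],[-1,[0,0,0],[0,0,0.2]],[-1,[0,0,0],[0,0,0.3]],[-1,[0,0,0],[0,0,0.4]],[-1,[0,0,0],[0,0,0.5]],[-1,[0,0,0],[0,0,0.6]],[-1,[0,0,0],[0,0,0.7]],[-1,[0,0,0],[0,0,0.8]]]'

```text
time_s: 22.85
eef_pos: [0.4994, -0.2893, 0.0605]
tool_rot: [-0.001, 0.882, -0.471, -0.0]
ft_force: [0.7, -0.2, 1.2]
grip_width: 0.0077
```

```bash
python3 m.py
```

```text
knob 0.8389 e6 0.007 v6 0.088 j6 1.937
t 22.85 shift [ 0.     0.    -0.002] turn [-0.01  0.01 -0.  ] pos [ 0.4994 -0.2893  0.0605] j [-0.61  0.2   1.71  0.    1.23  1.94] w 0.0077 F [ 0.7  -0.22  1.22] M [0.132 0.027 0.16 ]
```

step_arm --deltas '[[-1,[0,0,0],[0,0,0.1]],[-1,[0,0,0],[0,0,0.2]],[-1,[0,0,0],[0,0,0.3]],[-1,[0,0,0],[0,0,0.4]],[-1,[0,0,0],[0,0,0.5]],[-1,[0,0,0],[0,0,0.6]],[-1,[0,0,0],[0,0,0.7]],[-1,[0,0,0],[0,0,0.8]]]'

```text
time_s: 23.65
eef_pos: [0.4994, -0.2893, 0.0605]
tool_rot: [-0.001, 0.865, -0.502, -0.0]
ft_force: [-1.1, 0.6, 1.0]
grip_width: 0.0078
```

```bash
python3 m.py
```

```text
knob 0.9094 e6 0.0071 v6 0.087 j6 2.008
t 23.65 shift [ 0.     0.001 -0.002] turn [-0.01  0.01 -0.  ] pos [ 0.4994 -0.2893  0.0605] j [-0.61  0.2   1.71  0.    1.23  2.01] w 0.0078 F [-1.09  0.63  1.04] M [0.126 0.036 0.173]
```

step_arm --deltas '[[-1,[0,0,0],[0,0,0.1]],[-1,[0,0,0],[0,0,0.2]],[-1,[0,0,0],[0,0,0.3]],[-1,[0,0,0],[0,0,0.4]],[-1,[0,0,0],[0,0,0.5]],[-1,[0,0,0],[0,0,0.6]],[-1,[0,0,0],[0,0,0.7]],[-1,[0,0,0],[0,0,0.8]]]'

```text
time_s: 24.45
eef_pos: [0.4994, -0.2893, 0.0606]
tool_rot: [-0.001, 0.847, -0.532, -0.0]
ft_force: [0.5, 0.1, 2.1]
grip_width: 0.0079
```

```bash
python3 m.py
```

```text
knob 0.9799 e6 0.007 v6 0.086 j6 2.078
t 24.45 shift [-0.     0.001 -0.001] turn [-0.01  0.01 -0.  ] pos [ 0.4994 -0.2893  0.0606] j [-0.61  0.2   1.71  0.    1.23  2.08] w 0.0079 F [0.5  0.11 2.09] M [0.076 0.003 0.195]
```

step_arm --deltas '[[-1,[0,0,0],[0,0,0.1]],[-1,[0,0,0],[0,0,0.2]],[-1,[0,0,0],[0,0,0.3]],[-1,[0,0,0],[0,0,0.4]],[-1,[0,0,0],[0,0,0.5]],[-1,[0,0,0],[0,0,0.6]],[-1,[0,0,0],[0,0,0.7]],[-1,[0,0,0],[0,0,0.8]]]'

```text
time_s: 25.25
eef_pos: [0.4994, -0.2893, 0.0605]
tool_rot: [-0.001, 0.827, -0.562, -0.0]
ft_force: [0.1, 0.9, 0.5]
grip_width: 0.0075
```

```bash
python3 m.py
```

```text
knob 1.0504 e6 0.106 v6 0.087 j6 2.149
t 25.25 shift [ 0.001  0.001 -0.002] turn [-0.01  0.01 -0.  ] pos [ 0.4994 -0.2893  0.0605] j [-0.61  0.2   1.71  0.    1.23  2.15] w 0.0075 F [0.06 0.93 0.5 ] M [ 0.185 -0.016  0.309]
```

Pinch is felt: joint-6 effort +0.099 N m and moment about +0.12, so roughly 14–17 N. Stop and hold.

step_arm --deltas '[[-1,[0,0,0],[0,0,0]],[-1,[0,0,0],[0,0,0]],[-1,[0,0,0],[0,0,0]],[-1,[0,0,0],[0,0,0]],[-1,[0,0,0],[0,0,0]],[-1,[0,0,0],[0,0,0]],[-1,[0,0,0],[0,0,0]],[-1,[0,0,0],[0,0,0]]]'

```text
time_s: 26.05
eef_pos: [0.4994, -0.2893, 0.0605]
tool_rot: [-0.001, 0.827, -0.562, -0.0]
ft_force: [0.0, 0.3, 1.4]
grip_width: 0.0078
```

```bash
python3 m.py
```

```text
knob 1.0503 e6 0.2678 v6 0.001 j6 2.149
t 26.05 shift [ 0.001  0.001 -0.002] turn [-0.01  0.01 -0.  ] pos [ 0.4994 -0.2893  0.0605] j [-0.61  0.2   1.71  0.    1.23  2.15] w 0.0078 F [0.04 0.25 1.42] M [ 0.163 -0.031  0.235]
```

Static effort still shows +0.08 N m, about 11 N or more. Release with roughly 5 mm a side, then go straight up.

step_arm --deltas '[[-0.8,[0,0,0],[0,0,0]],[-0.7,[0,0,0],[0,0,0]],[-0.6,[0,0,0],[0,0,0]],[-0.6,[0,0,0],[0,0,0]],[-0.6,[0,0,0],[0,0,0]],[-0.6,[0,0,0],[0,0,0]],[-0.6,[0,0,0],[0,0,0]],[-0.6,[0,0,0],[0,0,0]]]'

```text
time_s: 26.85
eef_pos: [0.4994, -0.2893, 0.0605]
tool_rot: [-0.001, 0.827, -0.562, -0.0]
ft_force: [-0.5, -0.5, 0.8]
grip_width: 0.0183
```

```bash
python3 m.py
```

```text
knob 1.0503 e6 0.0002 v6 -0.0 j6 2.149
t 26.85 shift [ 0.001  0.002 -0.002] turn [-0.01  0.01 -0.  ] pos [ 0.4994 -0.2893  0.0605] j [-0.61  0.2   1.71  0.    1.23  2.15] w 0.0183 F [-0.54 -0.52  0.79] M [ 0.089 -0.066 -0.025]
```

step_arm --deltas '[[-0.6,[0,0,-0.1],[0,0,0]],[-0.6,[0,0,-0.4],[0,0,0]],[-0.6,[0,0,-0.9],[0,0,0]],[-0.6,[0,0,-1.6],[0,0,0]],[-0.6,[0,0,-2.5],[0,0,0]],[-0.6,[0,0,-3.5],[0,0,0]],[-0.6,[0,0,-4.5],[0,0,0]],[-0.6,[0,0,-5],[0,0,0]]]'

```text
time_s: 27.65
eef_pos: [0.5008, -0.2904, 0.2156]
tool_rot: [-0.0, 0.827, -0.562, 0.003]
ft_force: [-0.7, -0.8, 0.7]
grip_width: 0.0186
```

step_arm --deltas '[[-0.6,[0,0,0],[0,0,0]],[-0.6,[0,0,0],[0,0,0]],[-0.6,[0,0,0],[0,0,0]],[-0.6,[0,0,0],[0,0,0]],[-0.6,[0,0,0],[0,0,0]],[-0.6,[0,0,0],[0,0,0]],[-0.6,[0,0,0],[0,0,0]],[-0.6,[0,0,0],[0,0,0]]]'

```text
time_s: 28.45
eef_pos: [0.5007, -0.2904, 0.2154]
tool_rot: [-0.0, 0.827, -0.562, 0.003]
ft_force: [0.0, 0.2, 0.6]
grip_width: 0.0185
```

Run:
```python
from h import *
go([.4994,-.2893,.21],0)
a=capture('wrist'); b=capture('top')
cv2.imwrite('pics/f.png',np.hstack([cv2.resize(a[40:340,120:520],(480,360)),cv2.resize(b[190:265,335:400],(312,360),interpolation=cv2.INTER_CUBIC)]))
```

```text
t 28.45 shift [-0.051  0.029  0.181] turn [-1.000e-02 -7.000e-02 -1.367e+01] pos [ 0.5007 -0.2904  0.2154] j [-0.61  0.07  1.56  0.    1.51  2.15] w 0.0185 F [0.02 0.2  0.65] M [ 0.048 -0.042  0.027]
```

View pics/f.png

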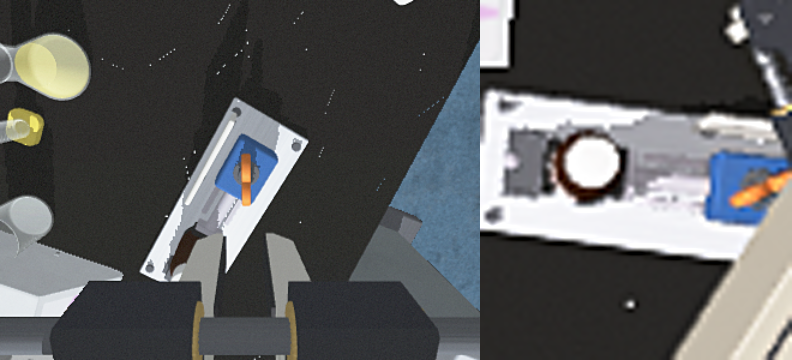

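The knob stays turned by about 1.05 rad. The vial stands upright between pad and vee, the arm is clear, and the bystanders in view are untouched.

```bash
python3 -c "
from plant import *
print(sign_off())"
```

```text
the job is handed in; nothing more can be done
None
```

I stood the small amber vial upright in the clamp seat, let go of it, and turned the knob clockwise to about 1.05 rad until the pad took hold. I handed the job in at 28.5 s; no verdict was reported.

**Pinch:** joint-6 effort rose about 0.10 N m above the free-turning level while the knob was turning, and stayed about 0.08 N m above it once stopped. That puts the pinch at roughly 11–14 N. A single, noisier wrist-moment reading while turning suggested about 17 N. I could not measure the pinch directly or again after letting go.

**Release:** I opened the fingers to 18 mm, about 5 mm a side, and went straight up. No force on the guard showed in the readings.

**Last picture:** the vial is upright between pad and vee, the knob is still turned, and the gripper is clear of everything. I checked the bystanders only by eye, and only those in view; the timer was not in that last picture.

**Disagreement:** at the stated grip height the fingers closed on something 14 mm wide, probably the shaft under the wings. I raised the grip 7 mm, and it then read about 7.5 mm, matching the 8 mm wings.

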